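Close a last vise with a T-key down its deep bore

TASK

Take the T-key out of its stand, lower it gently down the deep bore of the green vise onto the hidden square stem, feel for the flats until the socket drops fully over the stem, and turn it clockwise just until the jaw comes up tight against the wooden heel block. Then draw the key out and put it back upright, all the way down, in its stand. Work the jaw only with the key, never force the key (the stem does not turn counter-clockwise), and leave the bottle, tin and brush where they are.

Things in the scene. Friction and masses are not known exactly. Their poses are not given: they have to be found in the camera images.
- vise: Green vise, fixed on the bench; origin on the bench, on the axis of its upright bore. Column 66x66 mm, 120 mm high; base plate 12 mm thick, 100 mm in x, from y=-55 to +145 mm. Along its +y: sliding steel jaw (top at 88 mm), light wood heel block and fixed jaw (tops at 97 mm). The contact forces of key on vise and stem must not sum to over 80 N; the hand must not push the vise
- bore_mouth (a point): Centre of the mouth of the vise's bore, 120 mm above the bench. Bore 32 mm in diameter, with a 5 mm chamfer at the mouth
- stem_top (a point): Centre of the top of the hidden upright square stem in the bore, 34 mm above the bench: 12 mm across flats, level with its four corners; a cone tip stands 9 mm higher. This point's axes are the vise's: the flats' own direction is not known, at the start -0.7 to +0.7 rad off square with the vise. Stem yields downward: 1 N, then 1.2 N per mm, up to 8 mm, then solid
- stem_seat (a point): Where the key's rim is when fully seated, 15 mm above the bench on the bore's axis (bore floor: 12 mm). With the key on, the stem turns only clockwise seen from above, 1.2 rad, to a hard stop (jaw closed), and stays where left; it resists with about 0.1 N m, so a key lightly dragged over its top does not turn it. Leaning on either stop with over 0.35 N m is too much (80 N at the flats)
- jaw (a joint): Travel of the vise's sliding jaw towards the heel block, in m: 0 open (as at the start), 0.015 closed against the block. It is driven by the stem, 12.5 mm per rad. Not to be pushed by hand
- key_handle (a point): Centre of the red T-handle bar of the T-key (0.2 kg). The bar measures 14 mm along the key's x (grip it across this), 80 mm along its y and 22 mm in height; it starts level, the key upright with z up. The key's rim (open end of the socket) lies 161 mm straight below this point
- key_rim (a point): Centre of the T-key's lower end, the socket rim. Socket 14 mm across flats inside, 28 mm deep, flats square with the handle, 20 mm across outside (25 mm over corners). It drops over the stem within about 0.17 rad of its flats (any quarter turn); resting unaligned on the stem it is 26 to 34 mm above the bench
- stand_mouth (a point): Centre of the mouth of the key's stand, a fixed wooden block 60x60 mm, 66 mm high, on a 90x90 mm black foot. Its hole is 34 mm in diameter with a 5 mm chamfer, its floor 8 mm above the bench (58 mm deep). The key stands in it at the start, rim on the floor
- bottle_mid (a point): Centre of a loose small bottle with a green label and a black cap, 44 mm in diameter, 118 mm tall; leave it alone
- tin_mid (a point): Centre of a loose flat blue round tin, 67 mm in diameter, 22 mm high; leave it alone
- brush_mid (a point): Centre of a loose dark-bristled wooden brush standing on its long edge, 142x45x49 mm; leave it alone
Mind the look-alikes: they are no part of the job. What is meant by the vise is not red, and is the larger of those in its own colour. Of the things that look like the part that bears key_handle, the largest one is meant.

How it is judged:
On the way, in this order (a step that is already met when the one before it is completed fails the run):
1. the key is fully seated on the stem: rim within 6 mm of its seat, on the bore's axis, jaw not yet closed (z of key_rim in the frame of vise below 0.021 m and horizontal distance between key_rim and bore_mouth below 0.006 m and value of joint jaw below 0.008 m), for 0.1 s.
2. the jaw is closed by the key: key still seated, jaw within 1.2 mm of its end (value of joint jaw above 0.0138 m and z of key_rim in the frame of vise below 0.025 m and horizontal distance between key_rim and bore_mouth below 0.006 m), for 0.1 s.
At the end, for the whole second after the job is handed in: The jaw is closed (within 1.2 mm of its end); the key stands back in its stand, rim within 6 mm of the hole's floor and 9 mm of its axis, upright (handle within 20 mm over the rim), released (value of joint jaw above 0.0138 m and horizontal distance between key_rim and stand_mouth below 0.009 m and z of key_rim in the frame of stand_mouth below -0.052 m and horizontal distance between key_handle and key_rim below 0.02 m); the robot touches nothing.
It fails at once if the key is forced against the vise (contact forces over 80 N) (contact force between t_key and vise above 80 N).
It fails at once if the robot itself pushes on the vise or its jaw (more than 3 N) (contact force between any of the fingers, the arm and vise above 3 N).
It fails at once if the bottle is moved by more than 20 mm (distance of bottle_mid from where it was at the start of the episode above 0.02 m).
It fails at once if the tin is moved by more than 20 mm (distance of tin_mid from where it was at the start of the episode above 0.02 m).
It fails at once if the brush is moved by more than 20 mm (distance of brush_mid from where it was at the start of the episode above 0.02 m).
It also fails if it takes over 72 s, if anything falls off the work surface, if the arm or the gripper's body presses on something with over 40 N, if the wrist force passes 120 N, or if a joint passes its speed limit or range.

ROBOT

A 6-joint arm with a two-finger parallel gripper is mounted at the origin on a cart in front of the work surface, level with it; the furniture and walls round the work are solid. World frame = base frame: x ahead of the robot, y to its left, z up, the work surface at z = 0. Lengths are in m, angles in rad, forces in N, time in s.
With the tool pointing down it reaches from about 0.375 to 0.9 m from the base axis. Payload 3.1 kg.
Tool frame: the origin (TCP) lies where the fingers leave the gripper's body, on its centre line; the fingertips stand 73 mm ahead of it and the grasp point (between the pads) lies 54 mm ahead of it; z points along the fingers, y is the line along which they close (so a half turn about z gives the same grasp; the last joint's range is limited). The gripper opens to 85 mm and grips with 20 to 120 N. Pads are 22 mm wide; open, the fingers measure 114 mm over their backs; the gripper's body (76 mm by 85 mm) begins 54 mm behind the grasp point. The pads swing forward as they close: fully open they stand 13 mm farther back than shut.
Start: joints at [1.137, 0.527, 1.433, -0, 1.181, -0.178], TCP at [0.157, 0.605, 0.304] pointing down, gripper open.
Joint ranges: [-3.08, 3.08], [-0.75, 2.2], [0.22, 2.44], [-1.43, 4.57], [0, 2.65], [-2.85, 2.85]. Speed limits (rad/s): [2.79, 2.79, 3.14, 3.14, 3.14, 3.14].

INTERFACE

Orientations are given as a unit quaternion [x, y, z, w].
In Python, from station import manip gives the robot as it stands.
- The arm moves only by the shell command python3 -m crank 'ROWS' [FORCE]. ROWS is JSON, a list of rows, each an object with "dp": the shift along the tool's x, y, z normalised to -1 to 1, where 1 is 50 cm, a list of three; "delta_rot": the turn, a rotation vector about the tool's x, y, z normalised to -1 to 1, where 1 is 2 pi rad, a list of three; "fingers": the opening, from -1 (shut) to 1 (fully open). A call has 1 to 12 rows; each row shifts and turns the commanded pose from where the row before left it, along the tool's axes as they then stand; what a row does not reach is not made up. A row lasts 1/12 s, in which the tool goes at most 41.7 mm and 7.16 degrees, less where a joint would pass 70% of its speed; a pose out of reach is approached as far as the arm can. A call with a number of a shift or a turn outside -1 to 1 is refused whole. A call with a gripper value outside its range is refused whole. The fingers move at their own pace and stop on an object; FORCE is the grip in N (left out, the last holds). Time passes only in rows, so rows that do not move let the fingers close. It gives the time, the measured TCP pose, the force, the opening and the grip force at its end, in the units of the state.
- manip.sense(): the state, without advancing time (a new reading comes with each control period).
- manip.snapshot(name): name is "scene" or "top" or "wrist"; returns (picture, depth): 400x640x3 uint8, red, green, blue; 400x640 float32, m along the optical axis (not along the pixel's ray), 0 where there is no reading.
- manip.camera_model(name): a dict with "fx", "fy", "cx", "cy" (pixels), "origin" and "attitude" of the camera in the world. Camera axes: x right, y up, looking along -z (the intrinsics and any distortion apply to the point x, -y, -z); pixel columns grow to the right and rows downward; lengths in m; the calibration is good to about 2 mm. A picture is of the moment at which its call begins: read the wrist's pose just before it. camera_model takes no time and is no camera call; for the wrist camera it gives the pose at the moment of the call.
- manip.sign_off(): hands the job in; it is judged then, once.
The state is a dict: "t": time; "q": joint angles; "qd": joint speeds; "tau": joint torques, N m; "tcp_pos": TCP position; "tool_rot": TCP orientation; "force": force on the tool from outside, world axes, zero at the start; "ft_torque": the same for the moment, N m; "finger_gap": opening from 0.0 (shut) to 1.0 (fully open); "gripper_force": force on a finger pad.
Only numpy, scipy, OpenCV 4.12 (cv2) and the standard library are available. Lean on these libraries where they do the work, as an engineer would, in place of code of your own. Each camera call takes 0.05 s, during which the arm holds its last target. There are 200 camera calls.

## Working session

There is one attempt and no reset: what is moved stays moved. The work goes in short steps, Python scripts to look and compute and a shell command to move; the robot and the scene stay as the last step left them, time stands still between calls to the robot, and variables do not carry over. Pictures are saved under pics/ and viewed, at most 10 in all, crops included, and the job is handed in when it is done.

```bash
ls; mkdir -p pics
cat > h.py <<'E'
import numpy as np, cv2
from scipy.spatial.transform import Rotation as R
from station import manip
def snap(n,tag):
    c=manip.camera_model(n); im,d=manip.snapshot(n)
    cv2.imwrite(f'pics/{tag}.png',im[:,:,::-1]); np.savez(f'pics/{tag}.npz',im=im,d=d,**{k:np.array(v) for k,v in c.items() if not isinstance(v,(dict,str))})
    return im,d,c
def att(c):
    a=np.array(c['attitude']); return R.from_quat(a).as_matrix() if a.size==4 else a.reshape(3,3)
def cloud(c,d):
    v,u=np.mgrid[:d.shape[0],:d.shape[1]]
    P=np.stack([(u-c['cx'])/c['fx']*d,-(v-c['cy'])/c['fy']*d,-d],-1)
    W=P@att(c).T+np.array(c['origin']); W[d==0]=np.nan
    return W
E
python3 - <<'E'
from h import *
for n in('scene','top'):
    im,d,c=snap(n,n+'0'); print(c)
print(manip.sense())
E
```

```text
pics
{'fx': 462.49706768741015, 'fy': 462.49706768741015, 'cx': 314.6022140019667, 'cy': 195.8494716152128, 'origin': array([-0.20752872, -0.98809191,  1.0643541 ]), 'attitude': array([ 0.43310263, -0.14130312, -0.26062689,  0.85119279])}
{'fx': 460.94427702608357, 'fy': 460.94427702608357, 'cx': 312.2671699092967, 'cy': 203.92840319966987, 'origin': array([-0.3630219 , -0.19233109,  1.33028583]), 'attitude': array([ 0.26402856, -0.18798781, -0.56054055,  0.76206548])}
{'t': 0.1, 'q': array([ 1.13749812e+00,  5.28386868e-01,  1.43380268e+00, -2.58501176e-05,
        1.18142110e+00, -1.78462406e-01]), 'qd': array([-5.88380080e-05, -3.48195063e-03, -1.66078110e-03, -1.69720643e-03,
       -3.97681834e-04, -2.69075259e-04]), 'tau': array([-7.89618061e-04, -4.43303132e+01, -1.78586018e+01, -2.99477733e-04,
        3.90966583e-03, -1.32346008e-05]), 'tcp_pos': array([0.15728555, 0.60434637, 0.30301388]), 'tool_rot': array([ 1.27068457e-01,  9.91893436e-01, -9.65758674e-04, -2.92443511e-04]), 'force': array([-0.08616407,  0.03065921, -0.45995777]), 'ft_torque': array([-0.03566267,  0.00468991,  0.08319428]), 'gripper_force': 0.0, 'finger_gap': 1.0049962482059431}
```

View pics/scene0.png

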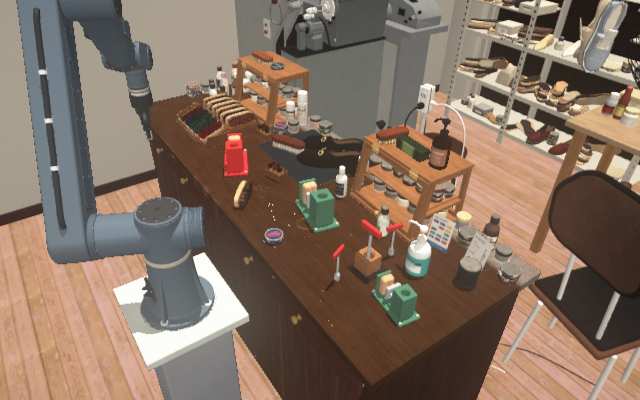

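View pics/top0.png

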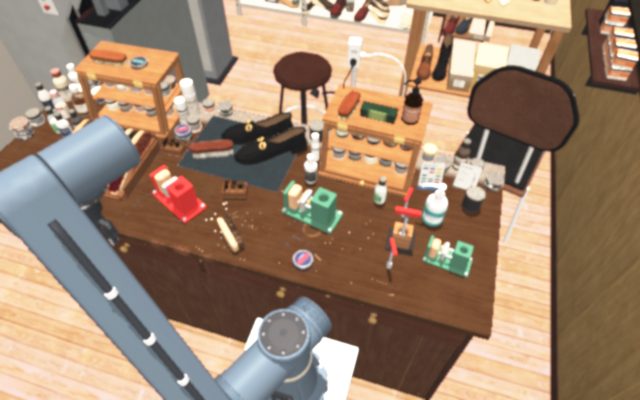

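The scene view shows a green vise at (318,208), a smaller one at (400,302), and a red one at (235,157). The key stands in its stand at (369,250), with other T-keys at (338,262) and (392,235). The tin is at (274,236) and the brush at (242,193). Next I'll measure these and enlarge the crops.

Run:
```python
from h import *
out=[]
for n,(u0,v0,w,hh) in (('scene',(260,165,180,165)),('top',(270,165,220,125))):
    z=np.load(f'pics/{n}0.npz'); c={k:z[k] for k in z.files}; W=cloud(c,z['d']); np.save(f'pics/{n}W.npy',W)
    im=z['im'][v0:v0+hh,u0:u0+w,::-1]; s=min(800/w,600/hh)
    out.append(cv2.resize(im,None,fx=3.6,fy=3.6,interpolation=cv2.INTER_CUBIC))
    hsv=cv2.cvtColor(z['im'],cv2.COLOR_RGB2HSV)
    for nm,m in (('green',(hsv[...,0]>60)&(hsv[...,0]<90)&(hsv[...,1]>90)),('red',((hsv[...,0]<5)|(hsv[...,0]>175))&(hsv[...,1]>180))):
        k,l,st,ce=cv2.connectedComponentsWithStats(m.astype(np.uint8))
        for i in range(1,k):
            if st[i,4]>25:
                p=W[l==i]; p=p[np.isfinite(p[:,0])]
                if len(p)<10: continue
                print(n,nm,ce[i].round(),st[i,4],np.percentile(p,3,axis=0).round(3),np.percentile(p,97,axis=0).round(3))
cv2.imwrite('pics/cs.png',out[0]); cv2.imwrite('pics/ct.png',out[1])
```

```text
scene green [420. 266.] 180 [ 0.647 -0.332  0.007] [ 0.696 -0.285  0.072]
scene red [234. 160.] 586 [0.422 0.51  0.007] [0.507 0.628 0.122]
scene red [371. 228.] 32 [ 0.543 -0.247  0.175] [ 0.551 -0.176  0.181]
scene red [338. 251.] 47 [ 0.418 -0.202  0.115] [ 0.469 -0.177  0.128]
top green [324. 199.] 195 [0.534 0.042 0.086] [0.592 0.099 0.125]
top green [433. 213.] 40 [ 0.647 -0.323  0.058] [ 0.666 -0.263  0.073]
top green [303. 216.] 167 [0.53  0.096 0.007] [0.568 0.196 0.023]
top green [334. 219.] 64 [0.538 0.023 0.008] [0.584 0.045 0.039]
top green [462. 251.] 104 [ 0.494 -0.415  0.062] [ 0.537 -0.382  0.095]
top green [442. 263.] 108 [ 0.488 -0.378  0.004] [ 0.516 -0.312  0.019]
top red [154. 182.] 28 [0.497 0.693 0.001] [0.558 0.762 0.092]
top red [184. 203.] 717 [0.42  0.515 0.002] [0.483 0.643 0.115]
top red [179. 187.] 55 [0.453 0.559 0.085] [0.487 0.583 0.121]
top red [407. 213.] 67 [ 0.54  -0.243  0.002] [ 0.672 -0.167  0.177]
```

View pics/cs.png

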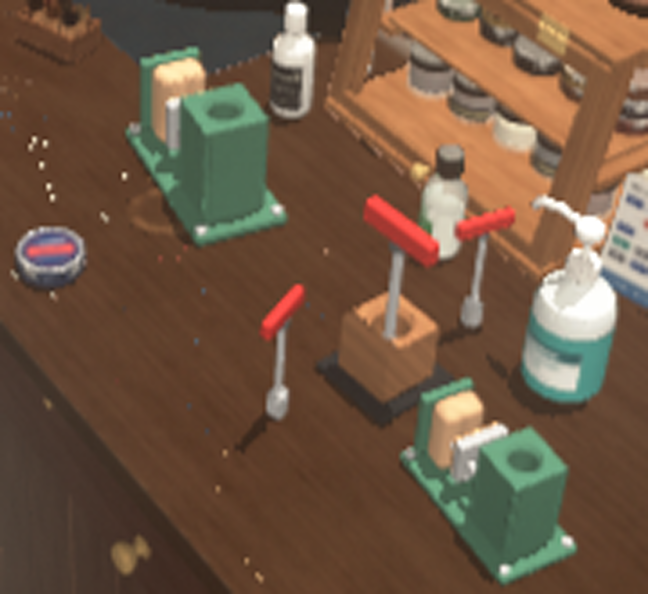

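View pics/ct.png

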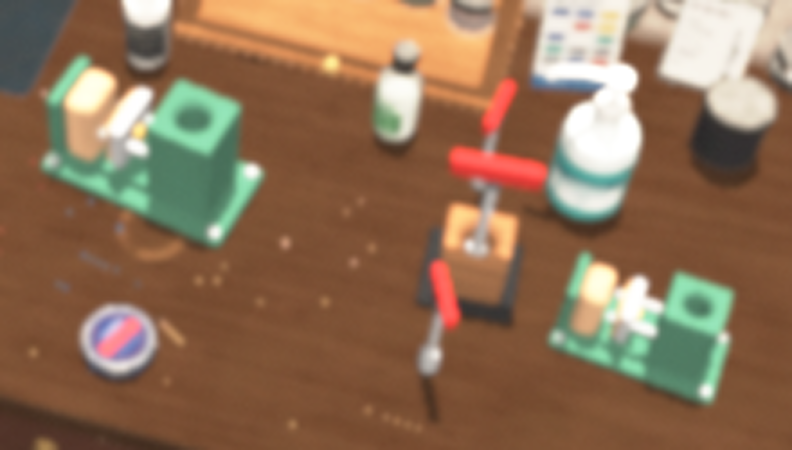

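The larger green vise is the middle one, with its column top at about (0.56, 0.07) and about 0.12 high. The largest bar is in the stand at about (0.547,-0.21), top 0.18, as it should be. I'll refine both positions and check the wrist camera's mounting.

Run:
```python
from h import *
s=manip.sense(); c=manip.camera_model('wrist'); T=R.from_quat(s['tool_rot']).as_matrix()
print('cam in tool',T.T@(c['origin']-s['tcp_pos']),'axes\n',(T.T@att(c)).round(3),c['fx'])
for n in('scene','top'):
    W=np.load(f'pics/{n}W.npy'); P=W.reshape(-1,3)
    def box(lo,hi): return P[np.all((P>lo)&(P<hi),1)]
    t=box([.45,.0,.112],[.65,.15,.13]); 
    for nm,t in(('col',t),('bar',box([.5,-.29,.172],[.6,-.13,.19])),('stand',box([.4,-.3,.06],[.65,-.15,.072]))):
        (cx,cy),(w,h),a=cv2.minAreaRect(t[:,:2].astype(np.float32)); print(n,nm,len(t),np.round([cx,cy,w,h,a],3),t.mean(0).round(3))
    for nm,(lo,hi) in dict(bottle=([.6,-.2,.02],[.8,-.05,.14]),tin=([.35,.05,.015],[.47,.2,.03])).items():
        t=box(lo,hi); print(nm,len(t),np.percentile(t,5,axis=0).round(3),np.percentile(t,95,axis=0).round(3))
```

```text
cam in tool [ 8.23563820e-02 -9.65824328e-05 -7.09980173e-02] axes
 [[-0.     0.948  0.318]
 [ 1.     0.     0.   ]
 [-0.     0.318 -0.948]] 297.6965687852899
scene col 237 [5.6900e-01 7.4000e-02 7.7000e-02 6.9000e-02 8.0517e+01] [0.567 0.071 0.12 ]
scene bar 115 [ 0.551 -0.207  0.016  0.081  3.529] [ 0.549 -0.209  0.179]
scene stand 251 [ 0.548 -0.242  0.124  0.204 32.53 ] [ 0.55  -0.216  0.066]
bottle 758 [ 0.658 -0.197  0.024] [ 0.792 -0.091  0.127]
tin 208 [0.354 0.056 0.018] [0.403 0.113 0.027]
top col 294 [5.7000e-01 7.5000e-02 7.0000e-02 7.2000e-02 7.9997e+01] [0.567 0.074 0.12 ]
top bar 130 [ 0.55  -0.207  0.022  0.079  2.248] [ 0.549 -0.207  0.179]
top stand 233 [ 0.545 -0.238  0.209  0.124  0.414] [ 0.55  -0.213  0.066]
bottle 604 [ 0.66  -0.195  0.023] [ 0.779 -0.072  0.127]
tin 270 [0.354 0.059 0.018] [0.404 0.115 0.027]
```

```bash
python3 -m crank '[{"dp":[-0.0592,-0.0455,0],"delta_rot":[0,0,0],"fingers":1},{"dp":[-0.0592,-0.0455,0],"delta_rot":[0,0,0],"fingers":1},{"dp":[-0.0592,-0.0455,0],"delta_rot":[0,0,0],"fingers":1},{"dp":[-0.0592,-0.0455,0],"delta_rot":[0,0,0],"fingers":1},{"dp":[-0.0592,-0.0455,0],"delta_rot":[0,0,0],"fingers":1},{"dp":[-0.0592,-0.0455,0],"delta_rot":[0,0,0],"fingers":1},{"dp":[-0.0592,-0.0455,0],"delta_rot":[0,0,0],"fingers":1},{"dp":[-0.0592,-0.0455,0],"delta_rot":[0,0,0],"fingers":1},{"dp":[-0.0592,-0.0455,0],"delta_rot":[0,0,0],"fingers":1}]' 100
python3 -m crank '[{"dp":[-0.0592,-0.0455,0],"delta_rot":[0,0,0],"fingers":1},{"dp":[-0.0592,-0.0455,0],"delta_rot":[0,0,0],"fingers":1},{"dp":[-0.0592,-0.0455,0],"delta_rot":[0,0,0],"fingers":1},{"dp":[-0.0592,-0.0455,0],"delta_rot":[0,0,0],"fingers":1},{"dp":[-0.0592,-0.0455,0],"delta_rot":[0,0,0],"fingers":1},{"dp":[-0.0592,-0.0455,0],"delta_rot":[0,0,0],"fingers":1},{"dp":[-0.0592,-0.0455,0],"delta_rot":[0,0,0],"fingers":1},{"dp":[-0.0592,-0.0455,0],"delta_rot":[0,0,0],"fingers":1},{"dp":[-0.0592,-0.0455,0],"delta_rot":[0,0,0],"fingers":1}]'
python3 -m crank '[{"dp":[0,0,0],"delta_rot":[0,0,0.019],"fingers":1},{"dp":[0,0,0],"delta_rot":[0,0,0.019],"fingers":1},{"dp":[0,0,0],"delta_rot":[0,0,0.019],"fingers":1},{"dp":[0,0,0],"delta_rot":[0,0,0.019],"fingers":1},{"dp":[0,0,0],"delta_rot":[0,0,0.019],"fingers":1},{"dp":[0,0,0],"delta_rot":[0,0,0.019],"fingers":1},{"dp":[0,0,0],"delta_rot":[0,0,0.019],"fingers":1},{"dp":[0,0,0],"delta_rot":[0,0,0.019],"fingers":1},{"dp":[0,0,0],"delta_rot":[0,0,0.019],"fingers":1},{"dp":[0,0,0],"delta_rot":[0,0,0.019],"fingers":1},{"dp":[0,0,0],"delta_rot":[0,0,0.019],"fingers":1},{"dp":[0,0,0],"delta_rot":[0,0,0],"fingers":1}]'
python3 - <<'E'
from h import *
s=manip.sense(); print(s['t'],s['tcp_pos'],s['tool_rot'],s['q'])
im,d,c=snap('wrist','w1'); W=cloud(c,d); np.save('pics/w1W.npy',W)
P=W.reshape(-1,3); t=P[np.all((P>[.5,.0,.113])&(P<[.65,.15,.128]),1)]
(cx,cy),(w,h),a=cv2.minAreaRect(t[:,:2].astype(np.float32)); print(len(t),cx,cy,w,h,a,t.mean(0))
E
```

```text
t: 0.85
tcp_pos: [0.3642, 0.3379, 0.3037]
tool_rot: [0.127, 0.992, -0.0, -0.0]
force: [0.5, 0.0, 0.2]
finger_gap: 1.002
gripper_force: 0.0
t: 1.6
tcp_pos: [0.5705, 0.0725, 0.3035]
tool_rot: [0.127, 0.992, 0.0, -0.0]
force: [0.9, 0.2, -0.1]
finger_gap: 1.002
gripper_force: 0.0
t: 2.6
tcp_pos: [0.5696, 0.0743, 0.3035]
tool_rot: [0.707, 0.707, -0.0, -0.0]
force: [-1.0, 0.4, -0.1]
finger_gap: 1.0
gripper_force: 0.0
2.6 [0.56959175 0.07426145 0.30346064] [ 7.06818876e-01  7.07394356e-01 -3.48475917e-04 -4.23608966e-04] [-6.48328122e-02  4.60097960e-01  1.56193894e+00  3.86988526e-05
  1.12065225e+00 -6.56635213e-02]
4433 0.569446325302124 0.07397425174713135 0.06727418303489685 0.06637538969516754 78.51360321044922 [0.56967812 0.07569436 0.12056851]
```

View pics/w1.png

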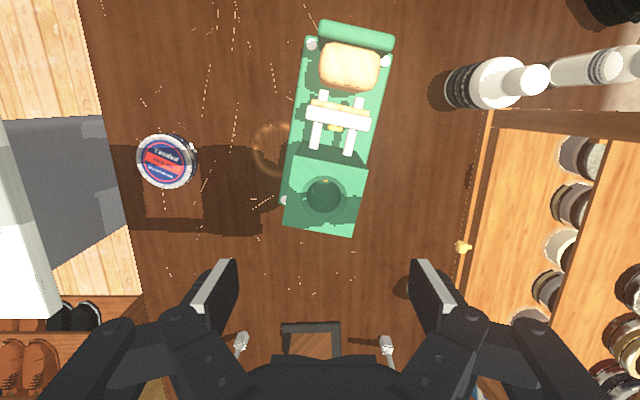

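The picture shows the column top at (325,195), 67x66 mm, so the bore axis is at (0.5695, 0.0742) and the vise yaw is about -0.2. The tin is at (166,160), well clear. I'll tilt so the wrist camera looks straight down the bore.

```bash
python3 -m crank '[{"dp":[-0.037,0,0.058],"delta_rot":[0,0,0],"fingers":1},{"dp":[-0.037,0,0.058],"delta_rot":[0,0,0],"fingers":1},{"dp":[-0.037,0,0.058],"delta_rot":[0,0,0],"fingers":1},{"dp":[0,0,0],"delta_rot":[0,0.0172,0],"fingers":1},{"dp":[0,0,0],"delta_rot":[0,0.0172,0],"fingers":1},{"dp":[0,0,0],"delta_rot":[0,0.0172,0],"fingers":1},{"dp":[0,0,0],"delta_rot":[0,0,0],"fingers":1},{"dp":[0,0,0],"delta_rot":[0,0,0],"fingers":1}]'
python3 - <<'E'
from h import *
im,d,c=snap('wrist','w2'); A=att(c); o=np.array(c['origin'])
def pix(p):
    q=A.T@(np.array(p)-o); return c['cx']+c['fx']*q[0]/-q[2], c['cy']-c['fy']*q[1]/-q[2]
print(o,A[:,2],c['cx'],c['cy'],'mouth',pix([.5695,.0742,.12]),'stem',pix([.5695,.0742,.034]))
u,v=map(int,pix([.5695,.0742,.07])); 
k=im[v-40:v+40,u-50:u+50].astype(float); print(u,v)
g=255*(np.clip(k/ 255,0,1))**.5
a=cv2.resize(g.astype(np.uint8)[:,:,::-1],(750,600),interpolation=cv2.INTER_CUBIC); cv2.imwrite('pics/w2c.png',a)
W=cloud(c,d); P=W[v-14:v+15,u-14:u+15,2]; print((P[::2,::2]*1000).round())
E
```

```text
t: 3.32
tcp_pos: [0.57, 0.0175, 0.2164]
tool_rot: [0.697, 0.699, 0.113, -0.114]
force: [0.4, 0.8, -0.2]
finger_gap: 1.003
gripper_force: 0.0
[0.56921    0.07292545 0.30959946] [6.12386322e-05 1.13004388e-03 9.99999360e-01] 323.0648537874744 201.1309413903132 mouth (np.float64(323.5428507961947), np.float64(198.79420172799516)) stem (np.float64(323.3995801619966), np.float64(199.4184128429034))
323 199
[[78. 63. 47. 33. 20. 12. 13. 13. 13. 12. 13. 25. 42. 57. 72.]
 [61. 44. 26. 13. 14. 14. 13. 14. 14. 14. 13. nan 16. 33. 55.]
 [46. 21. 13. 13. 13. 14. 12. 12. 13. 12. 13. 14. 12. 14. 38.]
 [31. 12. 13. 13. 13. 13. 13. 14. 13. 14. 13. 13. 12. 14. 18.]
 [14. 14. 15. 14. 15. 12. 35. 35. 12. 13. 13. 12. 13. 13. 13.]
 [12. 13. 13. 12. 12. 34. 38. 39. 38. 35. 13. 13. 14. 14. 14.]
 [14. 14. 12. 11. 13. 37. 41. 42. 41. 38. 34. 35. 13. 14. 13.]
 [13. 13. 13. 12. 35. 39. 42. 44. 45. 40. 37. 13. 13. 13. 13.]
 [13. 13. 13. 14. 33. 37. 42. 44. 44. 41. 36. 13. 13. 14. 13.]
 [12. 13. 13. 13. 34. 37. 39. 42. 40. 38. 35. 12. 14. 13. 14.]
 [14. 13. nan 13. 13. 35. 38. 38. 38. 36. 12. 14. 11. 12. 13.]
 [15. 13. 13. 14. 12. 14. 13. 13. 36. 33. 13. 12. 13. 12. 14.]
 [31. 14. 13. 14. 12. 15. 12. 13. 14. 13. 14. 15. 13. 14. 19.]
 [50. 26. 14. 14. 13. 14. 13. 13. 13. 12. 12. 12. 13. 13. 38.]
 [69. 47. 28. 12. 13. 13. 13. 13. 13. 13. 12. 14. 17. 39. 60.]]
```

View pics/w2c.png

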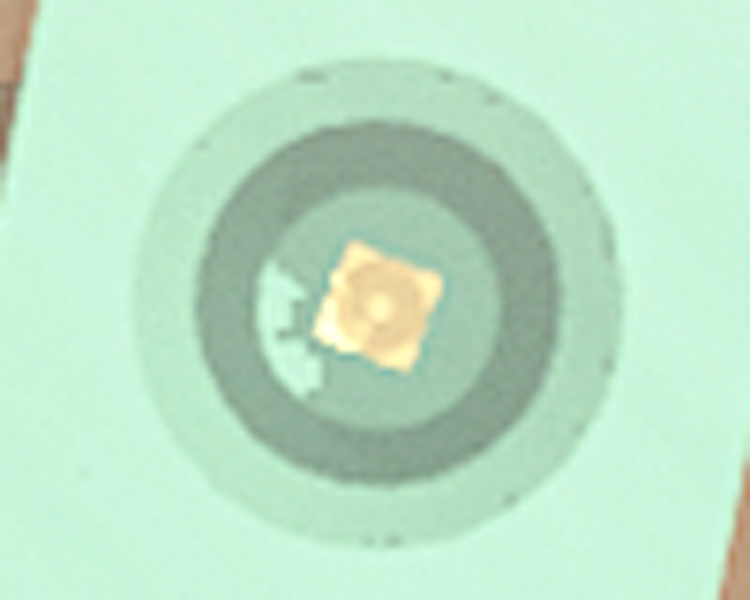

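The stem shows clearly: corners in the crop at (355,240), (443,275), (408,373) and (315,335). Its flats lie at about -0.377 rad in the world, and the bore centre at (380,303) agrees within 0.3 mm. Next is the key.

```bash
python3 -m crank '[{"dp":[0,0,0],"delta_rot":[0,-0.0172,0],"fingers":1},{"dp":[0,0,0],"delta_rot":[0,-0.0172,0],"fingers":1},{"dp":[0,0,0],"delta_rot":[0,-0.0172,0],"fingers":1},{"dp":[0,0,-0.058],"delta_rot":[0,0,0],"fingers":1},{"dp":[0,0,-0.058],"delta_rot":[0,0,0],"fingers":1},{"dp":[0,0,-0.058],"delta_rot":[0,0,-0.008],"fingers":1}]'
python3 -m crank '[{"dp":[-0.075,-0.003,0],"delta_rot":[0,0,0],"fingers":1},{"dp":[-0.075,-0.003,0],"delta_rot":[0,0,0],"fingers":1},{"dp":[-0.075,-0.003,0],"delta_rot":[0,0,0],"fingers":1},{"dp":[-0.075,-0.003,0],"delta_rot":[0,0,0],"fingers":1},{"dp":[-0.075,-0.003,0],"delta_rot":[0,0,0],"fingers":1},{"dp":[-0.075,-0.003,0],"delta_rot":[0,0,0],"fingers":1},{"dp":[0,0,0],"delta_rot":[0,0,0],"fingers":1},{"dp":[0,0,0],"delta_rot":[0,0,0],"fingers":1}]'
python3 - <<'E'
from h import *
s=manip.sense(); print(s['tcp_pos'],R.from_quat(s['tool_rot']).as_matrix()[:,1])
im,d,c=snap('wrist','w3'); W=cloud(c,d); P=W.reshape(-1,3)
hsv=cv2.cvtColor(im,cv2.COLOR_RGB2HSV); red=(((hsv[...,0]<6)|(hsv[...,0]>174))&(hsv[...,1]>150)).ravel()
t=P[red&np.all((P>[.5,-.27,.172])&(P<[.6,-.14,.19]),1)]
(cx,cy),(w,h),a=cv2.minAreaRect(t[:,:2].astype(np.float32)); print('bar',len(t),cx,cy,w,h,a,t.mean(0))
t=P[np.all((P>[.48,-.3,.061])&(P<[.62,-.13,.071]),1)]
(cx,cy),(w,h),a=cv2.minAreaRect(t[:,:2].astype(np.float32)); print('stand',len(t),cx,cy,w,h,a,t.mean(0))
E
```

```text
t: 3.87
tcp_pos: [0.5694, 0.0208, 0.305]
tool_rot: [0.686, 0.727, -0.001, 0.0]
force: [-0.1, 0.8, 0.0]
finger_gap: 1.002
gripper_force: 0.0
t: 4.53
tcp_pos: [0.5731, -0.2074, 0.3042]
tool_rot: [0.689, 0.725, -0.0, 0.001]
force: [0.4, 1.3, -0.2]
finger_gap: 1.002
gripper_force: 0.0
[ 0.57311273 -0.20737278  0.3042452 ] [9.98658454e-01 5.17796250e-02 4.02206381e-04]
bar 1902 0.551702082157135 -0.2059362828731537 0.014197434298694134 0.0782475546002388 3.173117160797119 [ 0.55191338 -0.20528476  0.18036094]
stand 1856 0.5492730736732483 -0.23596210777759552 0.12527719140052795 0.06683898717164993 84.58805084228516 [ 0.55486236 -0.20703018  0.06665777]
```

View pics/w3.png

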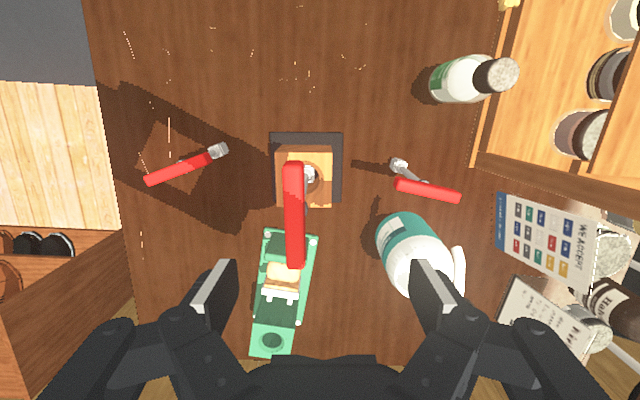

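The bar is at (294,215) in the picture: centre (0.5517,-0.2060), yaw 0.055, 14x78 mm, top at 0.180, all consistent with the sizes given. The pump bottle is close on the right at (415,255), so I'll narrow the gripper before going down.

```bash
python3 -m crank '[{"dp":[0.005,-0.0426,0],"delta_rot":[0,0,0],"fingers":-0.2},{"dp":[0,0,0],"delta_rot":[0,0,0],"fingers":-0.2},{"dp":[0,0,0],"delta_rot":[0,0,0],"fingers":-0.2},{"dp":[0,0,0],"delta_rot":[0,0,0],"fingers":-0.2},{"dp":[0,0,0],"delta_rot":[0,0,0],"fingers":-0.2},{"dp":[0,0,0],"delta_rot":[0,0,0],"fingers":-0.2}]' 100
```

```text
t: 5.08
tcp_pos: [0.5523, -0.2045, 0.3041]
tool_rot: [0.688, 0.726, 0.0, 0.0]
force: [0.7, -0.0, -0.6]
finger_gap: 0.401
gripper_force: 0.0
```

```bash
python3 -m crank '[{"dp":[-0.003,-0.001,0.054],"delta_rot":[0,0,0],"fingers":-0.2},{"dp":[0,0,0.054],"delta_rot":[0,0,0],"fingers":-0.2},{"dp":[0,0,0.04],"delta_rot":[0,0,0],"fingers":-0.2},{"dp":[0,0,0.014],"delta_rot":[0,0,0],"fingers":-0.2},{"dp":[0,0,0],"delta_rot":[0,0,0],"fingers":-0.2},{"dp":[0,0,0],"delta_rot":[0,0,0],"fingers":-0.2}]' && python3 -m crank '[{"dp":[0,0,0],"delta_rot":[0,0,0],"fingers":-1},{"dp":[0,0,0],"delta_rot":[0,0,0],"fingers":-1},{"dp":[0,0,0],"delta_rot":[0,0,0],"fingers":-1},{"dp":[0,0,0],"delta_rot":[0,0,0],"fingers":-1},{"dp":[0,0,0],"delta_rot":[0,0,0],"fingers":-1},{"dp":[0,0,0],"delta_rot":[0,0,0],"fingers":-1},{"dp":[0,0,0],"delta_rot":[0,0,0],"fingers":-1}]' 100
```

```text
t: 5.58
tcp_pos: [0.5517, -0.2068, 0.2232]
tool_rot: [0.688, 0.726, 0.0, 0.0]
force: [0.8, -0.4, -1.2]
finger_gap: 0.4
gripper_force: 0.0
t: 6.17
tcp_pos: [0.5521, -0.2072, 0.2248]
tool_rot: [0.688, 0.726, 0.0, 0.002]
force: [-0.7, -0.6, 6.6]
finger_gap: 0.143
gripper_force: 98.2
```

```bash
python3 -m crank '[{"dp":[0,0,-0.02],"delta_rot":[0,0,0],"fingers":-1},{"dp":[0,0,-0.05],"delta_rot":[0,0,0],"fingers":-1},{"dp":[0,0,-0.06],"delta_rot":[0,0,0],"fingers":-1},{"dp":[0,0,-0.06],"delta_rot":[0,0,0],"fingers":-1},{"dp":[0,0,-0.06],"delta_rot":[0,0,0],"fingers":-1},{"dp":[0,0,-0.03],"delta_rot":[0,0,0],"fingers":-1},{"dp":[0,0,0],"delta_rot":[0,0,0],"fingers":-1},{"dp":[0,0,0],"delta_rot":[0,0,0],"fingers":-1}]'
python3 - <<'E'
from h import *
s=manip.sense();print(s['q'],s['force'],s['ft_torque'])
snap('scene','s4'); im=cv2.imread('pics/s4.png')[130:330,230:450]; cv2.imwrite('pics/s4c.png',cv2.resize(im,(660,600),interpolation=cv2.INTER_CUBIC))
E
```

```text
t: 6.83
tcp_pos: [0.5509, -0.2064, 0.3635]
tool_rot: [0.688, 0.726, 0.0, 0.0]
force: [0.0, -0.1, -2.5]
finger_gap: 0.146
gripper_force: 98.3
[-5.48316345e-01  4.14819807e-01  1.45595651e+00  2.51212022e-05
  1.26988542e+00 -6.01407633e-01] [ 0.01832737 -0.11068495 -2.5034358 ] [-0.02926422  0.00591185 -0.03933265]
```

View pics/s4c.png

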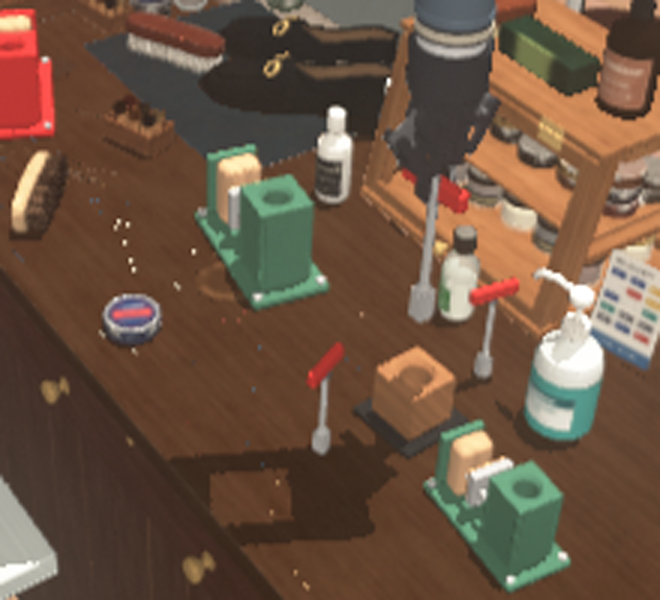

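The key hangs from the gripper at (430,240) in the crop, the stand hole is empty at (420,375), and nothing else has moved. I'll check the key's tilt and the stand hole.

Run:
```python
from h import *
snap('top','t4')
for n in('s4','t4'):
    z=np.load(f'pics/{n}.npz'); c={k:z[k] for k in z.files}; P=cloud(c,z['d']).reshape(-1,3)
    for lo,hi in((.175,.285),(.148,.17)):
        t=P[np.all((P>[.52,-.24,lo])&(P<[.58,-.17,hi]),1)]
        if len(t)>5:
            p=np.polyfit(t[:,2],t[:,:2],1); print(n,lo,len(t),np.median(t,0).round(4),'slope',p[0].round(3))
    t=P[np.all((P>[.5,-.26,.063])&(P<[.62,-.15,.07]),1)]
    (cx,cy),(w,h),a=cv2.minAreaRect(t[:,:2].astype(np.float32)); print('stand',len(t),cx,cy,w,h,a)
```

```text
s4 0.175 126 [ 0.5478 -0.2078  0.2182] slope [0.02  0.014]
s4 0.148 47 [ 0.5437 -0.2109  0.1588] slope [ 0.076 -0.074]
stand 194 0.5523568391799927 -0.20545628666877747 0.06608026474714279 0.06456652283668518 2.6021111011505127
t4 0.175 95 [ 0.5458 -0.2049  0.2167] slope [ 0.018 -0.008]
t4 0.148 31 [ 0.5403 -0.2044  0.1581] slope [0.033 0.053]
stand 178 0.550554096698761 -0.20641839504241943 0.06479977071285248 0.06009721755981445 2.539029359817505
```

```bash
python3 -m crank '[{"dp":[0.03,0.0036,0],"delta_rot":[0,0,0],"fingers":-1},{"dp":[0.06,0.0072,0],"delta_rot":[0,0,0],"fingers":-1},{"dp":[0.07,0.0086,0],"delta_rot":[0,0,0],"fingers":-1},{"dp":[0.07,0.0086,0],"delta_rot":[0,0,0],"fingers":-1},{"dp":[0.07,0.0086,0],"delta_rot":[0,0,0],"fingers":-1},{"dp":[0.07,0.0086,0],"delta_rot":[0,0,0],"fingers":-1},{"dp":[0.07,0.0086,0],"delta_rot":[0,0,0],"fingers":-1},{"dp":[0.06,0.0072,0],"delta_rot":[0,0,0],"fingers":-1},{"dp":[0.038,0.0046,0],"delta_rot":[0,0,0],"fingers":-1},{"dp":[0.02,0.0024,0],"delta_rot":[0,0,0],"fingers":-1},{"dp":[0,0,0],"delta_rot":[0,0,0],"fingers":-1}]'
python3 -m crank '[{"dp":[0,0,0],"delta_rot":[0,0,0.0172],"fingers":-1},{"dp":[0,0,0],"delta_rot":[0,0,0.0172],"fingers":-1},{"dp":[0,0,0],"delta_rot":[0,0,0.0172],"fingers":-1},{"dp":[0,0,0],"delta_rot":[0,0,0.0172],"fingers":-1},{"dp":[0,0,0],"delta_rot":[0,0,0],"fingers":-1},{"dp":[0,0,0],"delta_rot":[0,0,0],"fingers":-1},{"dp":[0,0,0],"delta_rot":[0,0,0],"fingers":-1}]'
python3 - <<'E'
from h import *
s=manip.sense(); T=R.from_quat(s['tool_rot']).as_matrix(); print(s['tcp_pos'],'phi',np.arctan2(T[1,1],T[0,1]),T[:,2],s['q'])
im,d,c=snap('wrist','w5'); A=att(c); P=cloud(c,d)
def pix(p):
    q=A.T@(np.array(p)-c['origin']); return c['cx']+c['fx']*q[0]/-q[2], c['cy']-c['fy']*q[1]/-q[2]
u,v=pix([.5693,.0741,.12]); print('mouth',u,v,'rim pred',pix(s['tcp_pos']-[0,0,.2168]))
u,v=int(u),int(v); k=im[v-45:v+45,u-60:u+60,::-1]; print(u,v); cv2.imwrite('pics/w5c.png',cv2.resize(k,(800,600),interpolation=cv2.INTER_CUBIC))
E
```

```text
t: 7.85
tcp_pos: [0.5694, 0.0765, 0.3615]
tool_rot: [0.687, 0.727, -0.001, -0.001]
force: [0.7, -0.2, -2.6]
finger_gap: 0.148
gripper_force: 98.3
t: 8.43
tcp_pos: [0.5702, 0.073, 0.3625]
tool_rot: [0.827, 0.562, -0.0, -0.0]
force: [0.5, -0.0, -1.8]
finger_gap: 0.148
gripper_force: 98.3
[0.57021245 0.07300134 0.36252898] phi -0.3780507534831431 [-8.39341983e-04 -2.59833371e-04 -9.99999614e-01] [-6.68512991e-02  3.96735872e-01  1.48923406e+00 -3.31570417e-04
  1.25644285e+00  3.11301917e-01]
mouth 322.5571280454457 179.89897960866776 rim pred (np.float64(323.7639819026926), np.float64(186.97808976575323))
322 179
```

View pics/w5c.png

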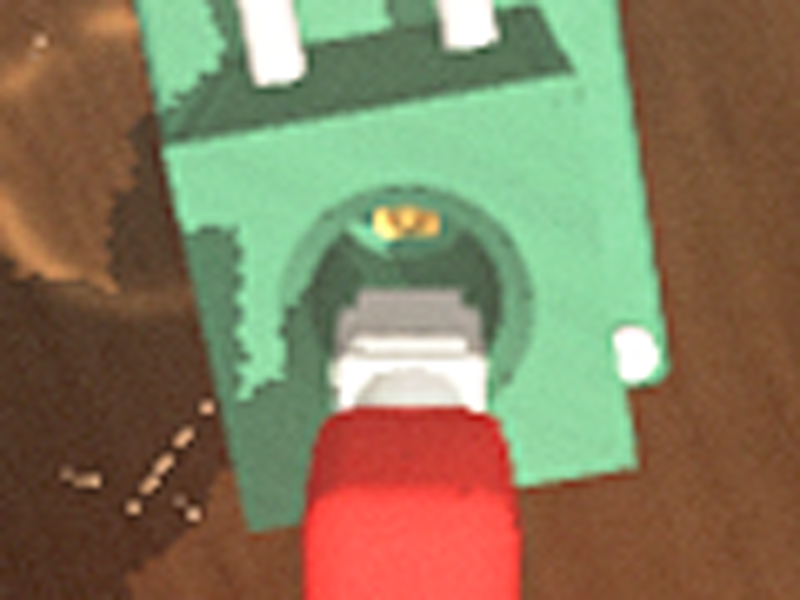

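The socket is square with the stem flats, at (415,330) over the mouth at (407,290), and needs about a 1.5 mm shift. I'll enter the bore gently.

```bash
python3 -m crank '[{"dp":[0.0034,-0.002,0.02],"delta_rot":[0,0,0],"fingers":-1},{"dp":[0,0,0.02],"delta_rot":[0,0,0],"fingers":-1},{"dp":[0,0,0.016],"delta_rot":[0,0,0],"fingers":-1},{"dp":[0,0,0.016],"delta_rot":[0,0,0],"fingers":-1},{"dp":[0,0,0],"delta_rot":[0,0,0],"fingers":-1},{"dp":[0,0,0],"delta_rot":[0,0,0],"fingers":-1}]'
```

```text
t: 8.98
tcp_pos: [0.5697, 0.0758, 0.3259]
tool_rot: [0.828, 0.561, -0.001, -0.001]
force: [-0.2, -0.5, -2.3]
finger_gap: 0.145
gripper_force: 98.3
```

```bash
python3 -m crank '[{"dp":[0,0,0.02],"delta_rot":[0,0,0],"fingers":-1},{"dp":[0,0,0.02],"delta_rot":[0,0,0],"fingers":-1},{"dp":[0,0,0.02],"delta_rot":[0,0,0],"fingers":-1},{"dp":[0,0,0.02],"delta_rot":[0,0,0],"fingers":-1},{"dp":[0,0,0],"delta_rot":[0,0,0],"fingers":-1},{"dp":[0,0,0],"delta_rot":[0,0,0],"fingers":-1}]'
```

```text
t: 9.48
tcp_pos: [0.5695, 0.0758, 0.2858]
tool_rot: [0.828, 0.561, -0.001, -0.001]
force: [-0.7, 0.0, -1.8]
finger_gap: 0.149
gripper_force: 98.3
```

```bash
python3 -m crank '[{"dp":[0,0,0.02],"delta_rot":[0,0,0],"fingers":-1},{"dp":[0,0,0.02],"delta_rot":[0,0,0],"fingers":-1},{"dp":[0,0,0.01],"delta_rot":[0,0,0],"fingers":-1},{"dp":[0,0,0],"delta_rot":[0,0,0],"fingers":-1},{"dp":[0,0,0],"delta_rot":[0,0,0],"fingers":-1}]'; python3 -m crank '[{"dp":[0,0,0.004],"delta_rot":[0,0,0],"fingers":-1},{"dp":[0,0,0.004],"delta_rot":[0,0,0],"fingers":-1},{"dp":[0,0,0.004],"delta_rot":[0,0,0],"fingers":-1},{"dp":[0,0,0.004],"delta_rot":[0,0,0],"fingers":-1},{"dp":[0,0,0.004],"delta_rot":[0,0,0],"fingers":-1},{"dp":[0,0,0],"delta_rot":[0,0,0],"fingers":-1},{"dp":[0,0,0],"delta_rot":[0,0,0],"fingers":-1}]'
```

```text
t: 9.9
tcp_pos: [0.5698, 0.0758, 0.2613]
tool_rot: [0.828, 0.561, -0.0, -0.0]
force: [-0.5, 0.1, -1.1]
finger_gap: 0.149
gripper_force: 98.2
t: 10.48
tcp_pos: [0.5699, 0.0757, 0.2518]
tool_rot: [0.828, 0.561, -0.0, -0.0]
force: [0.2, -0.7, -1.4]
finger_gap: 0.147
gripper_force: 98.2
```

```bash
python3 -m crank '[{"dp":[0,0,0.003],"delta_rot":[0,0,0],"fingers":-1},{"dp":[0,0,0.003],"delta_rot":[0,0,0],"fingers":-1},{"dp":[0,0,0.003],"delta_rot":[0,0,0],"fingers":-1},{"dp":[0,0,0.003],"delta_rot":[0,0,0],"fingers":-1},{"dp":[0,0,0],"delta_rot":[0,0,0],"fingers":-1},{"dp":[0,0,0],"delta_rot":[0,0,0],"fingers":-1}]'; python3 -c "
from h import *
print(manip.sense()['force'],manip.sense()['ft_torque'])"
```

```text
t: 10.98
tcp_pos: [0.5703, 0.0757, 0.2464]
tool_rot: [0.828, 0.561, 0.0, 0.0]
force: [-0.9, -1.7, 4.5]
finger_gap: 0.141
gripper_force: 99.0
[-0.87497598 -1.71386715  4.47007167] [-0.35155907  0.28635314  0.00353787]
```

Force matches the stem yielding about 4.4 mm without dropping in. The side force points to a lateral offset along tool -x, so I'll shift that way under light load.

```bash
python3 -m crank '[{"dp":[-0.001,0,0],"delta_rot":[0,0,0],"fingers":-1},{"dp":[-0.001,0,0],"delta_rot":[0,0,0],"fingers":-1},{"dp":[-0.001,0,0],"delta_rot":[0,0,0],"fingers":-1},{"dp":[0,0,0],"delta_rot":[0,0,0],"fingers":-1},{"dp":[0,0,0],"delta_rot":[0,0,0],"fingers":-1}]'; python3 -c "
from h import *
print(manip.sense()['force'],manip.sense()['ft_torque'])"
```

```text
t: 11.4
tcp_pos: [0.5691, 0.0745, 0.2452]
tool_rot: [0.828, 0.561, -0.0, -0.0]
force: [0.3, 0.4, -1.8]
finger_gap: 0.141
gripper_force: 98.2
[ 0.32907814  0.44348519 -1.83004159] [-0.11531713 -0.12187376 -0.0054226 ]
```

It dropped in: the load is gone. Lower on to the seat.

```bash
python3 -m crank '[{"dp":[0,0,0.004],"delta_rot":[0,0,0],"fingers":-1},{"dp":[0,0,0.004],"delta_rot":[0,0,0],"fingers":-1},{"dp":[0,0,0.004],"delta_rot":[0,0,0],"fingers":-1},{"dp":[0,0,0],"delta_rot":[0,0,0],"fingers":-1},{"dp":[0,0,0],"delta_rot":[0,0,0],"fingers":-1}]';python3 -m crank '[{"dp":[0,0,0.004],"delta_rot":[0,0,0],"fingers":-1},{"dp":[0,0,0.004],"delta_rot":[0,0,0],"fingers":-1},{"dp":[0,0,0.002],"delta_rot":[0,0,0],"fingers":-1},{"dp":[0,0,0],"delta_rot":[0,0,0],"fingers":-1},{"dp":[0,0,0],"delta_rot":[0,0,0],"fingers":-1}]'; python3 -c "
from h import *
print(manip.sense()['force'],manip.sense()['ft_torque'])"
```

```text
t: 11.82
tcp_pos: [0.5692, 0.0744, 0.2394]
tool_rot: [0.828, 0.561, -0.0, -0.0]
force: [0.2, -0.3, -2.1]
finger_gap: 0.148
gripper_force: 98.2
t: 12.23
tcp_pos: [0.5694, 0.0744, 0.2348]
tool_rot: [0.828, 0.561, -0.0, -0.0]
force: [0.5, -0.1, -1.9]
finger_gap: 0.148
gripper_force: 98.2
[ 0.45736114 -0.09769803 -1.85143461] [0.0338333  0.01607531 0.02357181]
```

```bash
python3 -m crank '[{"dp":[0,0,0.002],"delta_rot":[0,0,0],"fingers":-1},{"dp":[0,0,0.002],"delta_rot":[0,0,0],"fingers":-1},{"dp":[0,0,0],"delta_rot":[0,0,0],"fingers":-1},{"dp":[0,0,0],"delta_rot":[0,0,0],"fingers":-1}]';python3 -m crank '[{"dp":[0,0,0],"delta_rot":[0,0,0.008],"fingers":-1},{"dp":[0,0,0],"delta_rot":[0,0,0.008],"fingers":-1},{"dp":[0,0,0],"delta_rot":[0,0,0.008],"fingers":-1},{"dp":[0,0,0],"delta_rot":[0,0,0.008],"fingers":-1},{"dp":[0,0,0],"delta_rot":[0,0,0],"fingers":-1},{"dp":[0,0,0],"delta_rot":[0,0,0],"fingers":-1}]'; python3 -c "
from h import *
print(manip.sense()['force'],manip.sense()['ft_torque'])"
```

```text
t: 12.57
tcp_pos: [0.5694, 0.0744, 0.2329]
tool_rot: [0.828, 0.561, -0.0, -0.0]
force: [0.6, 0.4, -1.5]
finger_gap: 0.14
gripper_force: 98.2
t: 13.07
tcp_pos: [0.5696, 0.0741, 0.233]
tool_rot: [0.879, 0.476, -0.0, 0.0]
force: [-0.1, -1.2, -1.5]
finger_gap: 0.149
gripper_force: 98.3
[-0.1293238  -1.15343328 -1.47781078] [-0.28474792  0.00335159  0.01913272]
```

```bash
python3 -m crank '[{"dp":[0,0,0],"delta_rot":[0,0,0.01],"fingers":-1},{"dp":[0,0,0],"delta_rot":[0,0,0.01],"fingers":-1},{"dp":[0,0,0],"delta_rot":[0,0,0.01],"fingers":-1},{"dp":[0,0,0],"delta_rot":[0,0,0.01],"fingers":-1},{"dp":[0,0,0],"delta_rot":[0,0,0.01],"fingers":-1},{"dp":[0,0,0],"delta_rot":[0,0,0.01],"fingers":-1},{"dp":[0,0,0],"delta_rot":[0,0,0.01],"fingers":-1},{"dp":[0,0,0],"delta_rot":[0,0,0.01],"fingers":-1},{"dp":[0,0,0],"delta_rot":[0,0,0],"fingers":-1}]'; python3 -c "
from h import *
s=manip.sense();T=R.from_quat(s['tool_rot']).as_matrix();print(s['force'],s['ft_torque'],np.arctan2(T[1,1],T[0,1]),s['q'][5])"
```

```text
t: 13.82
tcp_pos: [0.5694, 0.0742, 0.233]
tool_rot: [0.97, 0.242, -0.0, 0.0]
force: [-0.3, -0.6, -0.7]
finger_gap: 0.143
gripper_force: 98.3
[-0.25252467 -0.61348452 -0.66697094] [-0.33174458  0.05399441  0.09323677] -1.082512447204225 1.0181531131238657
```

```bash
python3 -m crank '[{"dp":[0,0,0],"delta_rot":[0,0,0.01],"fingers":-1},{"dp":[0,0,0],"delta_rot":[0,0,0.01],"fingers":-1},{"dp":[0,0,0],"delta_rot":[0,0,0.01],"fingers":-1},{"dp":[0,0,0],"delta_rot":[0,0,0.01],"fingers":-1},{"dp":[0,0,0],"delta_rot":[0,0,0.01],"fingers":-1},{"dp":[0,0,0],"delta_rot":[0,0,0.01],"fingers":-1},{"dp":[0,0,0],"delta_rot":[0,0,0.01],"fingers":-1},{"dp":[0,0,0],"delta_rot":[0,0,0],"fingers":-1}]'
cat > r.py <<'E'
from h import *
s=manip.sense();T=R.from_quat(s['tool_rot']).as_matrix();print(s['force'],s['ft_torque'],np.arctan2(T[1,1],T[0,1]))
E
python3 r.py
```

```text
t: 14.48
tcp_pos: [0.5693, 0.0743, 0.2329]
tool_rot: [1.0, 0.025, -0.0, 0.0]
force: [-0.8, -2.2, -1.2]
finger_gap: 0.147
gripper_force: 98.4
[-0.81298346 -2.21738909 -1.1842507 ] [-0.31076791  0.08314717  0.0624735 ] -1.5212587279188832
```

```bash
python3 -m crank '[{"dp":[0,0,0],"delta_rot":[0,0,0.005],"fingers":-1},{"dp":[0,0,0],"delta_rot":[0,0,0.005],"fingers":-1},{"dp":[0,0,0],"delta_rot":[0,0,0],"fingers":-1},{"dp":[0,0,0],"delta_rot":[0,0,0],"fingers":-1}]'; python3 r.py
```

```text
t: 14.82
tcp_pos: [0.5693, 0.0743, 0.2329]
tool_rot: [1.0, -0.006, -0.0, 0.0]
force: [-0.1, -0.8, -1.8]
finger_gap: 0.145
gripper_force: 98.4
[-0.13478932 -0.76553884 -1.82720515] [-0.2966663   0.11620712  0.02868984] -1.5825592529441599
```

```bash
for i in 1; do python3 -m crank '[{"dp":[0,0,0],"delta_rot":[0,0,0.005],"fingers":-1},{"dp":[0,0,0],"delta_rot":[0,0,0],"fingers":-1}]' >/dev/null; python3 r.py; python3 -m crank '[{"dp":[0,0,0],"delta_rot":[0,0,0.004],"fingers":-1},{"dp":[0,0,0],"delta_rot":[0,0,0],"fingers":-1}]'>/dev/null; python3 r.py; python3 -m crank '[{"dp":[0,0,0],"delta_rot":[0,0,0.004],"fingers":-1},{"dp":[0,0,0],"delta_rot":[0,0,0],"fingers":-1}]' ; python3 r.py; done
```

```text
[-0.56347719 -0.75452316 -0.89747878] [-0.2939249   0.14051955  0.08014912] -1.6154277896701486
[-0.03067675 -0.77559214 -0.6694981 ] [-0.31319303  0.23160491  0.08612071] -1.640412150815828
t: 15.32
tcp_pos: [0.5694, 0.0744, 0.2329]
tool_rot: [0.999, -0.047, -0.0, 0.0]
force: [-1.1, -0.7, -0.8]
finger_gap: 0.152
gripper_force: 98.5
[-1.05863943 -0.70262488 -0.84835071] [-0.36292214  0.12396185  0.05572736] -1.6657536848805015
```

```bash
python3 -m crank '[{"dp":[0,0,0],"delta_rot":[0,0,0.004],"fingers":-1},{"dp":[0,0,0],"delta_rot":[0,0,0],"fingers":-1}]' >/dev/null; python3 r.py; python3 -m crank '[{"dp":[0,0,0],"delta_rot":[0,0,0.003],"fingers":-1},{"dp":[0,0,0],"delta_rot":[0,0,0],"fingers":-1}]'>/dev/null; python3 r.py
```

```text
[-0.61674659 -1.05601639 -0.79914218] [-0.29907796  0.18426014  0.12089145] -1.6909949976118157
[-0.54103493 -0.97933122 -0.76053831] [-0.31777006  0.21173873  0.09961194] -1.7110337662760418
```

```bash
python3 -m crank '[{"dp":[0,0,0],"delta_rot":[0,0,0.003],"fingers":-1},{"dp":[0,0,0],"delta_rot":[0,0,0],"fingers":-1}]' >/dev/null; python3 r.py
```

```text
[-0.61663534 -1.51737736 -1.66283067] [-0.28290042  0.18690372  0.08221303] -1.7305499087649792
```

```bash
python3 -m crank '[{"dp":[0,0,0],"delta_rot":[0,0,0.003],"fingers":-1},{"dp":[0,0,0],"delta_rot":[0,0,0],"fingers":-1}]' >/dev/null; python3 r.py
```

```text
[ 0.47091421  0.32279354 -1.71948463] [-0.3319562   0.19435266  0.11496226] -1.7497124559340484
```

```bash
python3 -m crank '[{"dp":[0,0,0],"delta_rot":[0,0,0.003],"fingers":-1},{"dp":[0,0,0],"delta_rot":[0,0,0],"fingers":-1}]' >/dev/null; python3 r.py
```

```text
[-0.65857354 -0.4676973  -1.49536043] [-0.37001584  0.21696101  0.05829084] -1.7686906441747936
```

```bash
cat > jaw.py <<'E'
from h import *
import sys
def prof(P):
    a=-.2; d=P.reshape(-1,3)-[.5694,.0742,0]; y=-np.sin(a)*d[:,0]+np.cos(a)*d[:,1]; x=np.cos(a)*d[:,0]+np.sin(a)*d[:,1]
    m=(abs(x)<.022)&(y>.034)&(y<.15)&(d[:,2]>.084)&(d[:,2]<.103)
    print({int(k*2):(int(m2.sum()),round(float(np.median(d[m2,2])),3)) for k in range(17,75) if (m2:=m&(y>=k*.002)&(y<k*.002+.002)).sum()>3})
prof(np.load('pics/w1W.npy'))
im,d,c=snap('wrist',sys.argv[1]); prof(cloud(c,d))
E
python3 jaw.py w6; python3 r.py
```

```text
{60: (38, 0.087), 62: (102, 0.089), 64: (103, 0.089), 66: (108, 0.089), 68: (106, 0.089), 70: (106, 0.089), 72: (109, 0.089), 74: (110, 0.087), 76: (107, 0.086), 78: (104, 0.086), 80: (32, 0.085), 94: (30, 0.088), 96: (127, 0.091), 98: (131, 0.095), 100: (131, 0.096), 102: (128, 0.097), 104: (132, 0.097), 106: (128, 0.098), 108: (131, 0.098), 110: (133, 0.098), 112: (132, 0.098), 114: (130, 0.098), 116: (137, 0.098), 118: (132, 0.098), 120: (132, 0.097), 122: (124, 0.097), 124: (127, 0.096), 126: (94, 0.094), 128: (164, 0.091), 130: (172, 0.097), 132: (155, 0.098), 134: (141, 0.098), 136: (149, 0.098), 138: (142, 0.098), 140: (129, 0.098), 142: (73, 0.096)}
{74: (83, 0.086), 76: (186, 0.088), 78: (148, 0.089), 80: (141, 0.089), 82: (140, 0.089), 84: (137, 0.089), 86: (125, 0.089), 88: (59, 0.088), 90: (140, 0.086), 92: (128, 0.086), 94: (178, 0.087), 96: (298, 0.091), 98: (215, 0.095), 100: (174, 0.096), 102: (169, 0.097), 104: (175, 0.097), 106: (144, 0.098), 108: (149, 0.098), 110: (148, 0.098), 112: (151, 0.098), 114: (152, 0.098), 116: (151, 0.098), 118: (139, 0.098), 120: (112, 0.097), 122: (119, 0.096), 124: (101, 0.096), 126: (32, 0.095), 128: (225, 0.093), 130: (285, 0.096), 132: (184, 0.098), 134: (154, 0.098), 136: (142, 0.098), 138: (142, 0.098), 140: (107, 0.097), 142: (19, 0.097)}
[-1.88653467 -0.16168916 -0.70951606] [-0.28644813  0.2990411   0.12464566] -1.768033166550354
```

The jaw has moved about 14 mm and is nearly closed. Continue in small steps until the torque rises.

```bash
python3 -m crank '[{"dp":[0,0,0],"delta_rot":[0,0,0.003],"fingers":-1},{"dp":[0,0,0],"delta_rot":[0,0,0],"fingers":-1}]' >/dev/null; python3 r.py
```

```text
[-1.08324372 -0.68669595  0.07938316] [-0.24026549  0.1722939   0.01418226] -1.7876464474876959
```

```bash
python3 -m crank '[{"dp":[0,0,0],"delta_rot":[0,0,0.003],"fingers":-1},{"dp":[0,0,0],"delta_rot":[0,0,0],"fingers":-1}]' >/dev/null; python3 r.py
```

```text
[-0.81054051 -1.00153618 -0.3299122 ] [-0.26081713  0.26226882  0.15916764] -1.806433347311998
```

```bash
python3 -m crank '[{"dp":[0,0,0],"delta_rot":[0,0,0.002],"fingers":-1},{"dp":[0,0,0],"delta_rot":[0,0,0],"fingers":-1}]' >/dev/null; python3 r.py; python3 jaw.py w7|tail -1|cut -c1-200
```

```text
[-1.52673197 -1.04323867 -1.23420337] [-0.26101796  0.2337203   0.13999905] -1.8185462064020321
{74: (29, 0.085), 76: (210, 0.087), 78: (156, 0.089), 80: (133, 0.089), 82: (140, 0.089), 84: (136, 0.089), 86: (119, 0.089), 88: (74, 0.088), 90: (122, 0.086), 92: (131, 0.086), 94: (186, 0.087), 96:
```

```bash
python3 -m crank '[{"dp":[0,0,0],"delta_rot":[0,0,0.0015],"fingers":-1},{"dp":[0,0,0],"delta_rot":[0,0,0],"fingers":-1}]' >/dev/null; python3 r.py; python3 -m crank '[{"dp":[0,0,0],"delta_rot":[0,0,0],"fingers":-1}]' >/dev/null; python3 r.py;python3 -m crank '[{"dp":[0,0,0],"delta_rot":[0,0,0],"fingers":-1}]' >/dev/null; python3 r.py
```

```text
[-1.72556033 -1.21877909 -1.56568128] [-0.25260769  0.20989188  0.18517069] -1.8278404984578975
[-1.58113966 -1.30579113 -0.7657378 ] [-0.23991114  0.21663992  0.1337995 ] -1.8273975210293747
[ 0.10662582 -0.38946788 -1.32205418] [-0.26184249  0.24906532  0.22669312] -1.827379229025508
```

```bash
python3 -m crank '[{"dp":[0,0,0],"delta_rot":[0,0,0.002],"fingers":-1},{"dp":[0,0,0],"delta_rot":[0,0,0],"fingers":-1}]' >/dev/null; python3 r.py; python3 -m crank '[{"dp":[0,0,0],"delta_rot":[0,0,0],"fingers":-1}]' >/dev/null; python3 r.py;python3 -m crank '[{"dp":[0,0,0],"delta_rot":[0,0,0],"fingers":-1}]' >/dev/null; python3 r.py
```

```text
[-1.76641115 -1.02172431 -0.92294523] [-0.23755156  0.28566801  0.19495505] -1.8405798479864184
[-1.31970571 -0.68961375 -0.72577946] [-0.2836721   0.34064795  0.18828199] -1.8400124850911588
[ 0.34432859 -0.70155426 -0.92864642] [-0.27287084  0.2792482   0.15627191] -1.8399337384694623
```

```bash
python3 -m crank '[{"dp":[0,0,0],"delta_rot":[0,0,0.002],"fingers":-1},{"dp":[0,0,0],"delta_rot":[0,0,0],"fingers":-1}]' >/dev/null; python3 r.py; python3 -m crank '[{"dp":[0,0,0],"delta_rot":[0,0,0],"fingers":-1}]' >/dev/null; python3 r.py; python3 jaw.py w8|tail -1|cut -c1-100
python3 - <<'E'
from h import *
def edge(n):
    z=np.load(f'pics/{n}.npz'); c={k:z[k] for k in z.files}; d=cloud(c,z['d']).reshape(-1,3)-[.5694,.0742,0]; a=-.2
    y=-np.sin(a)*d[:,0]+np.cos(a)*d[:,1]; x=np.cos(a)*d[:,0]+np.sin(a)*d[:,1]
    o=[]
    for k in range(-20,20,2):
        m=(x>k*.001)&(x<k*.001+.002)&(y>.05)&(y<.1)&(abs(d[:,2]-.088)<.004); 
        if m.sum()>3: o.append(y[m].min())
    return np.median(o)
for n in('w1','w6','w7','w8'): print(n,edge(n))
E
```

```text
[-0.82256681 -0.87733826 -1.03033195] [-0.26966882  0.20468218  0.22285586] -1.8530811310718567
[-0.52719238 -0.85997799 -0.27240989] [-0.22652147  0.30799765  0.2783676 ] -1.8525442719604306
{74: (31, 0.086), 76: (208, 0.088), 78: (147, 0.089), 80: (134, 0.089), 82: (141, 0.089), 84: (126, 
w1 0.061407255068815086
w6 0.0754307821955569
w7 0.07591288506796522
w8 0.07581989826150375
```

The jaw no longer moves between the last two looks while the torque rose to about 0.25, so it's tight. Relieve the play, then draw the key out.

```bash
python3 -m crank '[{"dp":[0,0,0],"delta_rot":[0,0,-0.0075],"fingers":-1},{"dp":[0,0,0],"delta_rot":[0,0,-0.0075],"fingers":-1},{"dp":[0,0,0],"delta_rot":[0,0,-0.0075],"fingers":-1},{"dp":[0,0,0],"delta_rot":[0,0,-0.0075],"fingers":-1},{"dp":[0,0,0],"delta_rot":[0,0,0],"fingers":-1},{"dp":[0,0,-0.01],"delta_rot":[0,0,0],"fingers":-1},{"dp":[0,0,-0.01],"delta_rot":[0,0,0],"fingers":-1},{"dp":[0,0,0],"delta_rot":[0,0,0],"fingers":-1}]'; python3 r.py
```

```text
t: 18.38
tcp_pos: [0.5698, 0.0745, 0.2441]
tool_rot: [0.999, -0.047, 0.001, -0.0]
force: [-1.3, 0.1, -1.5]
finger_gap: 0.146
gripper_force: 98.3
[-1.2909277   0.05119604 -1.52764144] [-0.03736293  0.16016113  0.01714824] -1.6650011395218551
```

```bash
python3 -m crank '[{"dp":[0,0,-0.03],"delta_rot":[0,0,0],"fingers":-1},{"dp":[0,0,-0.03],"delta_rot":[0,0,0],"fingers":-1},{"dp":[0,0,-0.04],"delta_rot":[0,0,0],"fingers":-1},{"dp":[0,0,-0.05],"delta_rot":[0,0,0],"fingers":-1},{"dp":[0,0,-0.05],"delta_rot":[0,0,0],"fingers":-1},{"dp":[0,0,-0.04],"delta_rot":[0,0,0],"fingers":-1},{"dp":[0,0,0],"delta_rot":[0,0,0],"fingers":-1}]'
python3 -m crank '[{"dp":[0,0,0],"delta_rot":[0,0,-0.0195],"fingers":-1},{"dp":[0,0,0],"delta_rot":[0,0,-0.0195],"fingers":-1},{"dp":[0,0,0],"delta_rot":[0,0,-0.0195],"fingers":-1},{"dp":[0,0,0],"delta_rot":[0,0,-0.0195],"fingers":-1},{"dp":[0,0,0],"delta_rot":[0,0,-0.0195],"fingers":-1},{"dp":[0,0,0],"delta_rot":[0,0,-0.0195],"fingers":-1},{"dp":[0,0,0],"delta_rot":[0,0,-0.0195],"fingers":-1}]'
python3 -m crank '[{"dp":[0,0,0],"delta_rot":[0,0,-0.0195],"fingers":-1},{"dp":[0,0,0],"delta_rot":[0,0,-0.0195],"fingers":-1},{"dp":[0,0,0],"delta_rot":[0,0,-0.0195],"fingers":-1},{"dp":[0,0,0],"delta_rot":[0,0,-0.0195],"fingers":-1},{"dp":[0,0,0],"delta_rot":[0,0,-0.0195],"fingers":-1},{"dp":[0,0,0],"delta_rot":[0,0,-0.0195],"fingers":-1},{"dp":[0,0,0],"delta_rot":[0,0,-0.0195],"fingers":-1},{"dp":[0,0,0],"delta_rot":[0,0,0],"fingers":-1},{"dp":[0,0,0],"delta_rot":[0,0,0],"fingers":-1}]'
python3 r.py; python3 -c "
from h import *
s=manip.sense();T=R.from_quat(s['tool_rot']).as_matrix();print(T.T@(np.array([.5521,-.2068,.3635])-s['tcp_pos'])/.5)"
```

```text
t: 18.97
tcp_pos: [0.5717, 0.0745, 0.368]
tool_rot: [0.999, -0.047, 0.006, -0.0]
force: [0.7, -0.3, -1.0]
finger_gap: 0.146
gripper_force: 98.3
t: 19.55
tcp_pos: [0.569, 0.0745, 0.3615]
tool_rot: [0.927, 0.375, -0.001, -0.001]
force: [-0.4, -0.4, -1.8]
finger_gap: 0.147
gripper_force: 98.3
t: 20.3
tcp_pos: [0.5691, 0.0745, 0.3618]
tool_rot: [0.69, 0.724, -0.0, -0.001]
force: [0.2, -0.3, -2.2]
finger_gap: 0.143
gripper_force: 98.3
[ 0.17435877 -0.33590377 -2.16776199] [0.00906897 0.00904981 0.01104017] 0.04774234385562995
[-0.56028071 -0.06074309 -0.00342321]
```

```bash
python3 -m crank '[{"dp":[-0.03,-0.0033,0],"delta_rot":[0,0,0],"fingers":-1},{"dp":[-0.06,-0.0065,0],"delta_rot":[0,0,0],"fingers":-1},{"dp":[-0.07,-0.0076,0],"delta_rot":[0,0,0],"fingers":-1},{"dp":[-0.07,-0.0076,0],"delta_rot":[0,0,0],"fingers":-1},{"dp":[-0.07,-0.0076,0],"delta_rot":[0,0,0],"fingers":-1},{"dp":[-0.07,-0.0076,0],"delta_rot":[0,0,0],"fingers":-1},{"dp":[-0.07,-0.0076,0],"delta_rot":[0,0,0],"fingers":-1},{"dp":[-0.06,-0.0065,0],"delta_rot":[0,0,0],"fingers":-1},{"dp":[-0.04,-0.0043,0],"delta_rot":[0,0,0],"fingers":-1},{"dp":[-0.02,-0.002,0],"delta_rot":[0,0,0],"fingers":-1},{"dp":[0,0,0],"delta_rot":[0,0,0],"fingers":-1},{"dp":[0,0,0],"delta_rot":[0,0,0],"fingers":-1}]'
python3 -c "
from h import *
s=manip.sense();T=R.from_quat(s['tool_rot']).as_matrix();print(T.T@(np.array([.5521,-.2068,.2248])-s['tcp_pos'])/.5)"
```

```text
t: 21.3
tcp_pos: [0.5533, -0.2063, 0.3624]
tool_rot: [0.69, 0.724, 0.0, -0.001]
force: [-0.6, 0.0, -2.8]
finger_gap: 0.143
gripper_force: 98.3
[-0.00141767 -0.00227875  0.27520539]
```

```bash
python3 -m crank '[{"dp":[-0.0014,-0.0023,0.05],"delta_rot":[0,0,0],"fingers":-1},{"dp":[0,0,0.05],"delta_rot":[0,0,0],"fingers":-1},{"dp":[0,0,0.04],"delta_rot":[0,0,0],"fingers":-1},{"dp":[0,0,0.02],"delta_rot":[0,0,0],"fingers":-1},{"dp":[0,0,0.02],"delta_rot":[0,0,0],"fingers":-1},{"dp":[0,0,0],"delta_rot":[0,0,0],"fingers":-1},{"dp":[0,0,0],"delta_rot":[0,0,0],"fingers":-1}]'; python3 r.py
```

```text
t: 21.88
tcp_pos: [0.5528, -0.2069, 0.2732]
tool_rot: [0.689, 0.725, 0.0, 0.0]
force: [-0.0, -0.4, -1.9]
finger_gap: 0.151
gripper_force: 98.3
[-0.00949356 -0.44028399 -1.85715472] [ 0.01409593 -0.05569913 -0.00997065] 0.05194367037863275
```

```bash
python3 -m crank '[{"dp":[0,0,0.03],"delta_rot":[0,0,0],"fingers":-1},{"dp":[0,0,0.03],"delta_rot":[0,0,0],"fingers":-1},{"dp":[0,0,0.02],"delta_rot":[0,0,0],"fingers":-1},{"dp":[0,0,0.01],"delta_rot":[0,0,0],"fingers":-1},{"dp":[0,0,0],"delta_rot":[0,0,0],"fingers":-1},{"dp":[0,0,0],"delta_rot":[0,0,0],"fingers":-1}]'; python3 r.py
```

```text
t: 22.38
tcp_pos: [0.5528, -0.2077, 0.2285]
tool_rot: [0.689, 0.725, 0.0, 0.0]
force: [-0.6, -0.1, -2.0]
finger_gap: 0.141
gripper_force: 98.3
[-0.58721449 -0.13296485 -1.97626964] [-0.02185352 -0.0300178  -0.00114795] 0.051137628796361564
```

Down the last ~4 mm until it touches the floor, then release.

```bash
python3 -m crank '[{"dp":[0,0,0.003],"delta_rot":[0,0,0],"fingers":-1},{"dp":[0,0,0.003],"delta_rot":[0,0,0],"fingers":-1},{"dp":[0,0,0.002],"delta_rot":[0,0,0],"fingers":-1},{"dp":[0,0,0],"delta_rot":[0,0,0],"fingers":-1},{"dp":[0,0,0],"delta_rot":[0,0,0],"fingers":-1}]'; python3 r.py
```

```text
t: 22.8
tcp_pos: [0.5528, -0.2078, 0.2248]
tool_rot: [0.689, 0.725, 0.0, 0.001]
force: [0.3, 1.0, 3.1]
finger_gap: 0.142
gripper_force: 98.9
[0.28489075 1.01677753 3.14620886] [ 0.00653514  0.13419917 -0.01999523] 0.05120270994696196
```

```bash
python3 -m crank '[{"dp":[0,0,0],"delta_rot":[0,0,0],"fingers":-0.5},{"dp":[0,0,0],"delta_rot":[0,0,0],"fingers":-0.3},{"dp":[0,0,0],"delta_rot":[0,0,0],"fingers":-0.2},{"dp":[0,0,0],"delta_rot":[0,0,0],"fingers":-0.2},{"dp":[0,0,0],"delta_rot":[0,0,0],"fingers":-0.2},{"dp":[0,0,0],"delta_rot":[0,0,0],"fingers":-0.2}]'
python3 -m crank '[{"dp":[0,0,-0.02],"delta_rot":[0,0,0],"fingers":-0.2},{"dp":[0,0,-0.04],"delta_rot":[0,0,0],"fingers":-0.2},{"dp":[0,0,-0.06],"delta_rot":[0,0,0],"fingers":-0.2},{"dp":[0,0,-0.06],"delta_rot":[0,0,0],"fingers":-0.2},{"dp":[0,0,-0.04],"delta_rot":[0,0,0],"fingers":-0.2},{"dp":[0,0,0],"delta_rot":[0,0,0],"fingers":-0.2},{"dp":[0,0,0],"delta_rot":[0,0,0],"fingers":-0.2},{"dp":[0,0,0],"delta_rot":[0,0,0],"fingers":-0.2}]'
python3 - <<'E'
from h import *
snap('scene','s9'); im=cv2.imread('pics/s9.png')[130:330,230:450]; cv2.imwrite('pics/s9c.png',cv2.resize(im,(660,600),interpolation=cv2.INTER_CUBIC))
im,d,c=snap('wrist','w9'); P=cloud(c,d).reshape(-1,3)
hsv=cv2.cvtColor(im,cv2.COLOR_RGB2HSV); red=(((hsv[...,0]<6)|(hsv[...,0]>174))&(hsv[...,1]>150)).ravel()
t=P[red&np.all((P>[.5,-.27,.165])&(P<[.6,-.14,.21]),1)]
print(cv2.minAreaRect(t[:,:2].astype(np.float32)),t.mean(0))
E
```

```text
t: 23.3
tcp_pos: [0.5524, -0.2075, 0.2238]
tool_rot: [0.689, 0.725, -0.0, -0.0]
force: [-0.1, -0.1, 0.1]
finger_gap: 0.4
gripper_force: 0.0
t: 23.97
tcp_pos: [0.5519, -0.2072, 0.3336]
tool_rot: [0.689, 0.725, -0.0, -0.001]
force: [-0.2, -0.3, -0.1]
finger_gap: 0.397
gripper_force: 0.0
((0.552406370639801, -0.20670199394226074), (0.013528282754123211, 0.07863565534353256), 2.83319091796875) [ 0.55195134 -0.20665792  0.18040757]
```

View pics/s9c.png

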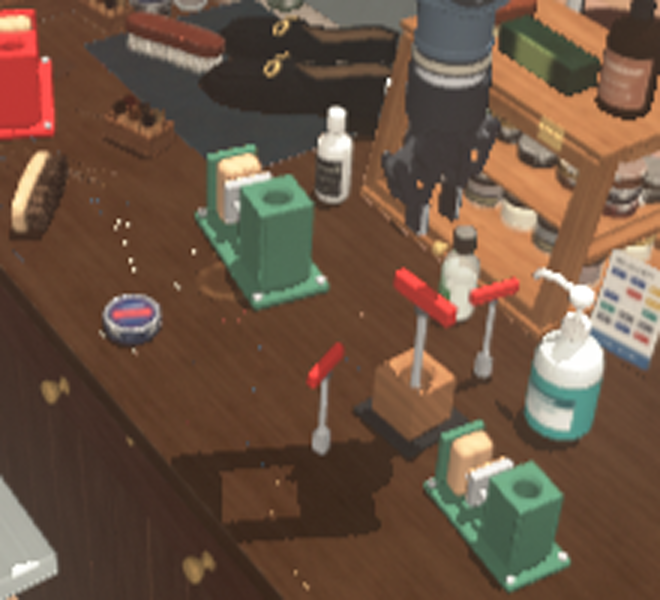

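The key stands upright in its stand at (420,330), bar top at 0.180 as at the start. The jaw sits against the block at (240,190), the other things are unmoved, and the gripper is clear.

```bash
python3 -c "
from station import manip
print(manip.sign_off())"
```

```text
the job is handed in; nothing more can be done
None
```

The job is handed in, though no verdict came back: the key seated on the stem and the jaw closed tight by torque and camera, the key is back upright and fully down in its stand, and the bottle, tin and brush show no movement.

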